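# Angle a batten past the bench dog into the planing jig

## Task

Push the batten across the bench with your fingertips: swing its blue end in behind the bench dog first, then push the plain end so that the whole batten pivots into the jig and lies flat against the back fence along its whole length. Only push it, never lift it or carry it, and leave the other things on the bench where they are. Finish with the hand clear of everything.

Things in the scene. Friction and masses are not known exactly. Their poses are not given: they have to be found in the camera images.
- jig: fixed plywood jig: back fence with a short cheek at each end, open in front (towards the robot) and on top, no floor. Origin on the bench, middle of the fence's inner face; x into the fence (away from the robot), y along it to the left, z up. All 36 high, 24 thick. Inner cheek faces at y = +155 and -155 (310 apart); cheeks run from the fence out to x = -55
- dog: bench dog: fixed round steel post with a brass cap, in front of the left part of the jig's mouth. 20 in diameter; cap 25 in diameter, 50 to 58 above the bench. Origin at the centre of its foot. 52 to 58 is free between post and back fence; the thin brass ring round its foot is no obstacle
- batten_blue (a point): centre of the end face of the batten's blue (left) end. Batten: dark hardwood bar 240 long, 30 wide, 28 high, about 0.14 kg, lying flat in front of the jig, its last 30 on the left painted blue. The point is 14 above its underside; y axis along the batten from plain to blue end, x across it (away from the robot), z up
- batten_plain (a point): centre of the end face of the batten's plain right end, 240 from batten_blue, same axes
- mallet: wooden mallet lying on the right, leave it alone; head 75 x 125 x 60, handle 200 long. Origin on the bench under the middle of the handle; x runs towards the head, whose centre is at x = 130
- chisel: chisel lying at the left, 250 long, leave it alone; origin on the bench under the butt of its wooden handle, x towards the blade
- plane: metal block plane standing left of the jig's mouth, 160 x 50 on the bench and 55 high, leave it alone; origin at the middle of its sole, x along it
- glue: yellow glue bottle standing behind the jig, 56 in diameter, 150 high, leave it alone; origin at the centre of its foot
- screws: amber screw jar standing behind the jig, 56 in diameter, 60 high, leave it alone; origin at the centre of its foot
- marker: white and green marker pen lying at the near right, about 125 long and 17 thick, leave it alone; origin on the bench under its middle, x along it

How it is judged:
By the outcome, as a careful person would: the job done as asked, in the order asked, and still so for the second after the job is handed in, with the robot touching nothing.
It also fails if it takes over 72 s, if anything falls off the work surface, if the arm or the gripper's body presses on something with over 40 N, if the wrist force passes 120 N, or if a joint passes its speed limit or range.

## Robot

A 6-joint arm with a two-finger parallel gripper is mounted at the origin on the work surface. World frame = base frame: x ahead of the robot, y to its left, z up, the work surface at z = 0. Lengths are in mm, angles in degrees, forces in N, time in s.
With the tool pointing down it reaches from about 300 to 850 mm from the base axis. Payload 4.2 kg.
Tool frame: the origin (TCP) lies at the very end of the fingers, on their centre line; the grasp point (between the pads) lies 19 mm behind it (hold_point_z is the z of the grasp point in the tool frame, in mm); z points along the fingers, y is the direction in which the jaws open and shut (so a half turn about z gives the same grasp; the last joint's range is limited). The gripper opens to 91 mm and grips with 3 to 60 N. Pads are 32 mm wide; open, the fingers measure 118 mm over their backs; the gripper's body (76 mm by 178 mm) begins 60 mm behind the grasp point.
Start: joints at [-77.98, 18.312, 89.639, -0, 72.044, -1.146], TCP at [130.977, -559.9, 213.976] pointing down, gripper open.
Joint ranges: [-177.97, 177.97], [-48.28, 115.42], [12.27, 149.76], [-77.06, 257.06], [2.81, 150.46], [-146.56, 146.56]. Speed limits (degrees/s): [147.25, 147.25, 180, 180, 180, 180].

## Interface

Orientations are given as [roll, pitch, yaw] about the fixed x, y, z axes, in that order (R = Rz(yaw) Ry(pitch) Rx(roll)).
In Python, from workcell import state, grab_frame, job_done, hold_point_z gives the robot as it stands. The module is installed in compiled form; this text tells all that it offers.
- The arm moves only by the shell command python3 -m creep 'ROWS' [FORCE]. ROWS is JSON, a list of rows, each a list of 7 numbers: the closure, from 0 (fully open) to 1 (shut), then the shift along the tool's x, y, z in mm, then the turn, a rotation vector about the tool's x, y, z in degrees. A call has 1 to 5 rows; each row shifts and turns the commanded pose from where the row before left it, along the tool's axes as they then stand; what a row does not reach is not made up. A row lasts 1/8 s, in which the tool goes at most 62.5 mm and 10.7 degrees, less where a joint would pass 70% of its speed; a pose out of reach is approached as far as the arm can. A call is refused whole if a number of a shift passes 62.5 or a number of a turn 10.7, either way. A call with a gripper value outside its range is refused whole. The fingers move at their own pace and stop on an object; FORCE is the grip in N (left out, the last holds). Time passes only in rows, so rows that do not move let the fingers close. It gives the time, the measured TCP pose, the force and the opening at its end, in the units of the state.
- state(): the state, without advancing time (a new reading comes with each control period).
- grab_frame(name): name is "scene" or "top" or "wrist"; returns a dict with "frame" (480x640x3 uint8, red, green, blue), "fx", "fy", "cx", "cy" (pixels), "view" (4x4, takes a point from world to camera coordinates). Camera axes: x right, y down, z forward; pixel columns grow to the right and rows downward; lengths in mm; the calibration is good to about 2 mm. A picture is of the moment at which its call begins. There is no depth.
- job_done(): hands the job in, once; it reports no verdict.
The state is a dict: "time_s": time; "qpos": joint angles; "qvel": joint speeds; "effort": joint torques, N m; "ee_pos": TCP position; "ee_rot": TCP orientation; "force": force on the tool from outside, world axes, zero at the start; "torque": the same for the moment, N m; "gripper_width": finger opening in mm.
Only numpy, scipy, OpenCV 4.12 (cv2) and the standard library are available. Lean on these libraries where they do the work, as an engineer would, in place of code of your own. Each camera call takes 0.05 s, during which the arm holds its last target.

## Working session

There is one attempt and no reset: what is moved stays moved. The work goes in short steps, Python scripts to look and compute and a shell command to move; the robot and the scene stay as the last step left them, time stands still between calls to the robot, and variables do not carry over. Pictures are saved under pics/ and viewed, and the job is handed in when it is done.

```bash
mkdir -p pics; cat > h.py <<'E'
import numpy as np, cv2
from workcell import state, grab_frame
def snap(name, fn):
    g=grab_frame(name); np.savez(f'{name}_{fn}.npz',**g); cv2.imwrite(f'pics/{name}_{fn}.png',g['frame'][:,:,::-1]); return g
def proj(g,p):
    p=np.atleast_2d(p).astype(float); V=np.array(g['view']); c=p@V[:3,:3].T+V[:3,3]
    return np.c_[g['fx']*c[:,0]/c[:,2]+g['cx'], g['fy']*c[:,1]/c[:,2]+g['cy']]
def ray(g,uv,z):
    uv=np.atleast_2d(uv).astype(float); V=np.array(g['view']); R=V[:3,:3]; o=-R.T@V[:3,3]
    d=np.c_[(uv[:,0]-g['cx'])/g['fx'],(uv[:,1]-g['cy'])/g['fy'],np.ones(len(uv))]@R
    return o+d*((z-o[2])/d[:,2])[:,None]
E
python3 - <<'E'
from h import *
for n in ('scene','top'):
    g=snap(n,'0'); V=np.array(g['view']); print(n,-V[:3,:3].T@V[:3,3],V[:3,:3].round(2).tolist())
print(state())
E
```

```text
scene [1232.78917351 -872.6378067   742.45156067] [[0.79, 0.61, -0.0], [0.33, -0.43, -0.84], [-0.52, 0.66, -0.54]]
top [ 268.80910907  -17.74971909 1418.19780483] [[-0.01, -1.0, 0.0], [-0.98, 0.01, -0.22], [0.22, -0.0, -0.98]]
{'time_s': 0.1, 'qpos': array([-7.79801170e+01,  1.83488481e+01,  8.96994833e+01, -2.86729662e-04,
        7.20425195e+01, -1.14684627e+00]), 'qvel': array([-0.01129142, -0.03936511, -0.04336257, -0.03250042,  0.1085653 ,
       -0.01409405]), 'effort': array([ 8.21661024e-05, -4.13333952e+01, -2.32510060e+01,  7.28723849e-02,
        4.22470970e-02, -5.32895967e-05]), 'ee_pos': array([ 130.87443876, -559.45277461,  213.19516442]), 'ee_rot': array([-1.79909162e+02, -1.54580300e-03,  1.31668166e+01]), 'force': array([ 0.6345763 ,  0.16585674, -0.14130604]), 'torque': array([0.00291652, 0.00204179, 0.01485217]), 'gripper_width': 91.50368882926735}
```

View pics/top_0.png

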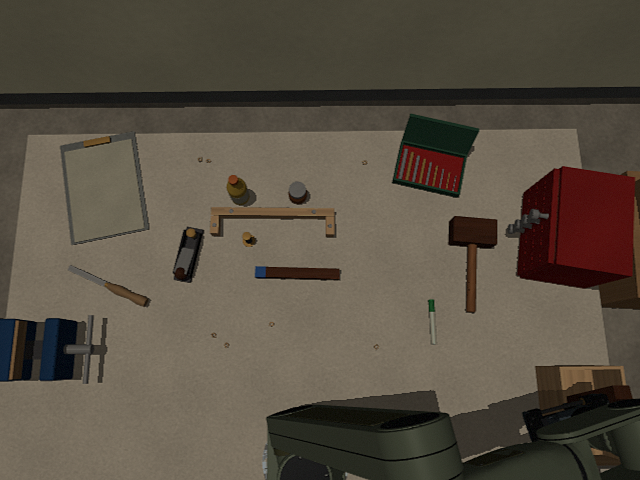

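View pics/scene_0.png

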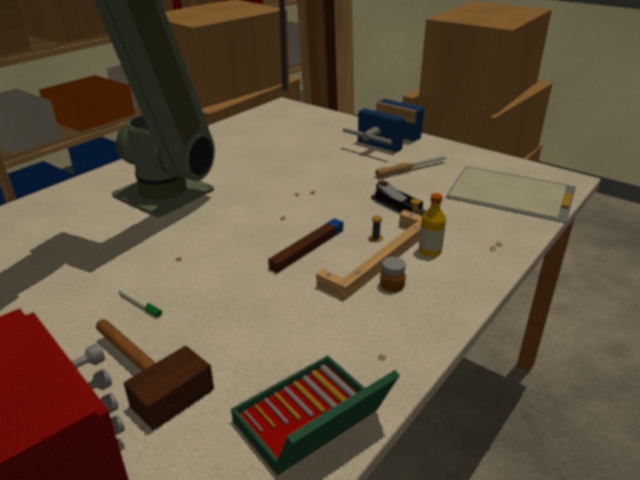

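The top view shows the jig (fence from (211,212) to (335,212)), the dog at about (249,238), and the batten from its blue end (255,272) to its plain end (340,273). I'll zoom in to measure.

```bash
python3 - <<'E'
from h import *
g=dict(np.load('top_0.npz')); f=g['frame']
c=f[170:300,160:360]; cv2.imwrite('pics/crop0.png',cv2.resize(c,None,fx=4,fy=4,interpolation=cv2.INTER_CUBIC)[:,:,::-1])
g2=dict(np.load('scene_0.npz'));c=g2['frame'][180:310,250:450]; cv2.imwrite('pics/crop1.png',cv2.resize(c,None,fx=4,fy=4,interpolation=cv2.INTER_CUBIC)[:,:,::-1])
hsv=cv2.cvtColor(f,cv2.COLOR_RGB2HSV)
for p in [(272,258),(272,300),(212,270),(236,247),(250,300)]: print(p,f[p],hsv[p])
E
```

```text
(272, 258) [29 54 87] [107 170  87]
(272, 300) [51 28 18] [  9 165  51]
(212, 270) [115  89  61] [ 16 120 115]
(236, 247) [118  88  45] [ 18 158 118]
(250, 300) [122 112  95] [ 19  56 122]
```

View pics/crop0.png

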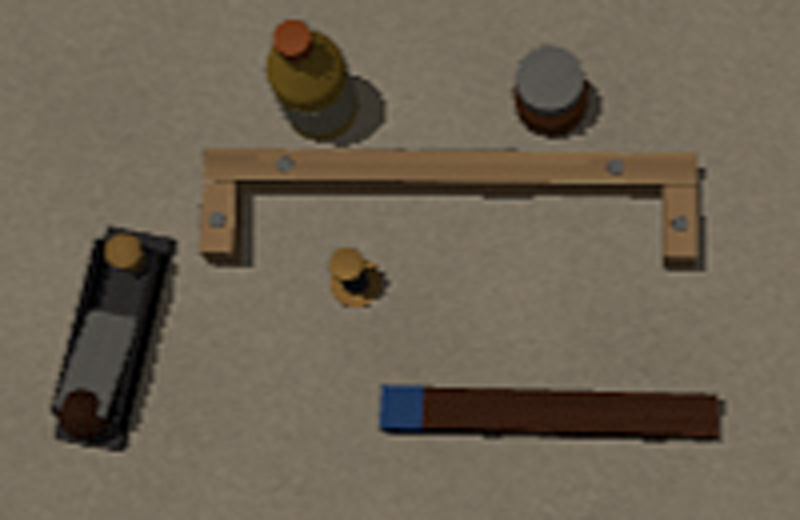

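View pics/crop1.png

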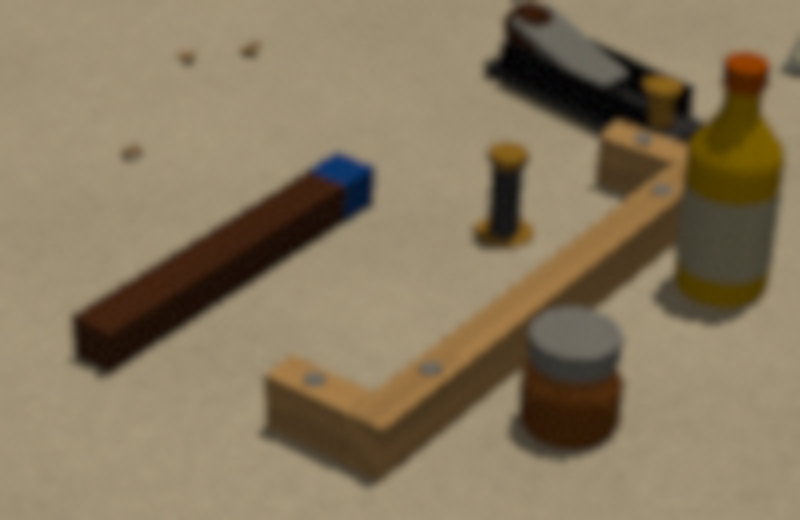

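```bash
cat >> h.py <<'E'
def crop(g,x0,y0,w,h,s,fn):
    cv2.imwrite(f'pics/{fn}.png',cv2.resize(g['frame'][y0:y0+h,x0:x0+w],None,fx=s,fy=s,interpolation=cv2.INTER_CUBIC)[:,:,::-1])
E
python3 - <<'E'
from h import *
g=dict(np.load('top_0.npz')); s=dict(np.load('scene_0.npz'))
t=lambda u,v,z: ray(g,[160+u/4-.375,170+v/4-.375],z)[0].round(1)
sc=lambda u,v,z: ray(s,[250+u/4-.375,180+v/4-.375],z)[0].round(1)
print('jig L in',t(236,182,36),'R in',t(664,185,36),'Lcheek end',t(236,252,36),'Rcheek end',t(664,257,36))
print('dog cap',t(347,263,58),'foot',t(354,284,0), 'scene cap',sc(508,154,58),'foot',sc(502,232,0))
print('batten top corners back L/R',t(381,386,28),t(720,396,28),' bottom front L/R',t(381,433,0),t(719,440,0))
print('scene batten: plain front top',sc(77,318,28),'plain back top',sc(108,335,28),'blue back top',sc(345,188,28),'b2',sc(373,172,28),'b-front',sc(338,154,28),' bottom plain back',sc(105,372,0))
print('scene jig: R in corner top',sc(372,389,36),'L in', sc(640,160,36))
hsv=cv2.cvtColor(g['frame'],cv2.COLOR_RGB2HSV)
m=((hsv[...,0]>98)&(hsv[...,0]<118)&(hsv[...,1]>110)).astype('uint8'); m[:,:200]=0;m[:,330:]=0;m[:200]=0;m[320:]=0
ys,xs=np.nonzero(m);print(xs.min(),xs.max(),ys.min(),ys.max())
m2=((hsv[...,2]<70)&(hsv[...,0]<15)&(hsv[...,1]>130)).astype('uint8');
mm=np.zeros_like(m);mm[260:290,245:350]=(m|m2)[260:290,245:350]
c=max(cv2.findContours(mm,0,2)[0],key=cv2.contourArea);r=cv2.minAreaRect(c);print(r);print(ray(g,cv2.boxPoints(r),14).round(1))
E
```

```text
jig L in [675.3 244.5  36. ] R in [669.3 -65.5  36. ] Lcheek end [623. 243.  36.] Rcheek end [615.6 -64.5  36. ]
dog cap [608.4 160.2  58. ] foot [606.9 162.4   0. ] scene cap [610.4 156.3  58. ] foot [607.5 159.6   0. ]
batten top corners back L/R [525.3 138.5  28. ] [ 515.2 -102.7   28. ]  bottom front L/R [496.  141.2   0. ] [ 488.  -102.9    0. ]
scene batten: plain front top [ 492.  -101.6   28. ] plain back top [ 517.  -103.8   28. ] blue back top [526.6 105.2  28. ] b2 [528.9 131.5  28. ] b-front [498.3 136.3  28. ]  bottom plain back [ 512.  -102.5    0. ]
scene jig: R in corner top [669.5 -65.3  36. ] L in [659.3 232.7  36. ]
246 265 240 277
((296.5775146484375, 272.7879333496094), (83.10894012451172, 11.25255012512207), 1.6365771293640137)
[[495.6 139.6  14. ]
 [528.3 139.1  14. ]
 [518.6 -99.7  14. ]
 [485.9 -98.   14. ]]
```

```bash
cat >> h.py <<'E'
from scipy.spatial.transform import Rotation as Ro
J0=np.array([672.3,89.5]); JX=np.array([np.cos(np.radians(-1.1)),np.sin(np.radians(-1.1))]); JY=np.array([-JX[1],JX[0]])
def tojig(p): d=np.atleast_2d(p)[:,:2]-J0; return np.c_[d@JX,d@JY]
def plan(target,yaw=None):
    s=state(); R=Ro.from_euler('xyz',s['ee_rot'],degrees=True)
    d=np.array(target)-s['ee_pos']; print('t',s['time_s'],'pos',s['ee_pos'].round(1),'rot',s['ee_rot'].round(2),'F',s['force'].round(1),'shift',R.inv().apply(d).round(1))
E
python3 -m creep '[[0,0,0,0,0,0,7.75],[0,0,0,0,0,0,7.75]]'; python3 -c "
from h import *
plan([461,20,160])"
```

```text
time_s: 0.35
ee_pos: [130.9, -559.6, 213.4]
ee_rot: [-179.9, 0.0, -2.6]
force: [0.0, 0.4, 0.4]
gripper_width: 91.3
t 0.35 pos [ 130.9 -559.6  213.4] rot [-1.7994e+02  2.0000e-02 -2.5900e+00] F [0.  0.4 0.4] shift [ 303.6 -593.9   54. ]
```

```bash
python3 -m creep '[[0,26,-50,0,0,0,0],[0,26,-50,0,0,0,0],[0,26,-50,4,0,0,0],[0,26,-50,4,0,0,0],[0,26,-50,4,0,0,0]]' && python3 -m creep '[[0,26,-50,4,0,0,0],[0,26,-50,8,0,0,0],[0,26,-50,8,0,0,0],[0,26,-50,8,0,0,0],[0,26,-50,8,0,0,0]]'; python3 -c "
from h import *
plan([461,20,160])"
```

```text
time_s: 0.98
ee_pos: [271.5, -313.6, 201.7]
ee_rot: [-180.0, -0.0, -2.4]
force: [1.0, -1.3, 0.6]
gripper_width: 91.4
time_s: 1.6
ee_pos: [411.6, -69.1, 165.7]
ee_rot: [180.0, -0.0, -2.3]
force: [0.4, -0.6, 0.3]
gripper_width: 91.4
t 1.6 pos [411.6 -69.1 165.7] rot [ 1.7998e+02 -1.0000e-02 -2.3200e+00] F [ 0.4 -0.6  0.3] shift [ 45.7 -91.1   5.6]
```

```bash
python3 -m creep '[[0,20,-45,0,0,0,0],[0,20,-45,0,0,0,0],[0,0,0,30,0,0,0],[0,0,0,30,0,0,0],[0,0,0,0,0,0,0]]'; python3 -c "
from h import *
plan([461,20,11])
snap('wrist','1');g=snap('top','1');crop(g,160,170,240,180,3,'crop2')"
```

```text
time_s: 2.22
ee_pos: [452.7, 17.5, 104.0]
ee_rot: [180.0, 0.3, -2.3]
force: [0.0, -0.3, 0.8]
gripper_width: 91.3
t 2.225 pos [452.7  17.5 104. ] rot [179.98   0.34  -2.31] F [ 0.  -0.3  0.8] shift [ 8.7 -2.8 93. ]
```

View pics/wrist_1.png

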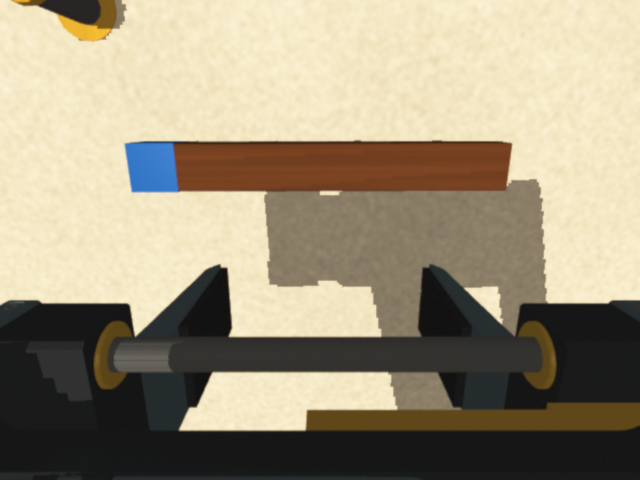

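View pics/crop2.png

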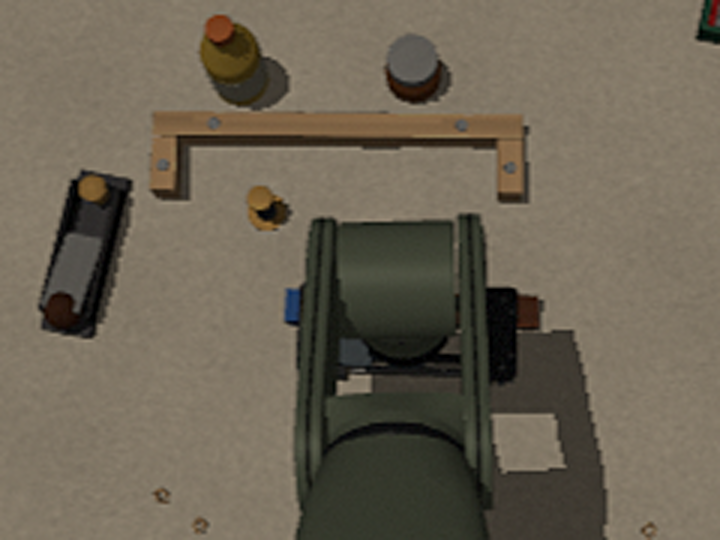

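The wrist view shows the batten parallel to the jaws, from (127,142) to (511,190), blue end left, and the space in front of it empty. Next I lower the tool in front of it.

```bash
python3 - <<'E'
from h import *
g=dict(np.load('wrist_1.npz'))
p=ray(g,[(127,142),(511,142),(132,191),(507,190)],28);print(p.round(1)); print(ray(g,[(93,38)],0))
E
python3 -m creep '[[0,0,0,31,0,0,0],[0,0,0,31,0,0,0],[0,0,0,30,0,0,0],[0,0,0,0,0,0,0]]'; python3 -c "
from h import *
plan([461,20,11])"
```

```text
[[ 526.5  137.2   28. ]
 [ 517.2  -99.9   28. ]
 [ 496.   139.7   28. ]
 [ 487.2 -100.4   28. ]]
[[590.61090568 160.71504158   0.        ]]
time_s: 2.82
ee_pos: [454.3, 17.2, 13.7]
ee_rot: [180.0, 0.1, -2.4]
force: [-0.6, 1.0, -0.4]
gripper_width: 91.1
t 2.825 pos [454.3  17.2  13.7] rot [ 1.7999e+02  1.2000e-01 -2.3600e+00] F [-0.6  1.  -0.4] shift [ 6.6 -3.1  2.6]
```

```bash
python3 -m creep '[[0,14,0,2,0,0,0],[0,9,-1,0,0,0,2],[0,9,-1,0,0,0,2],[0,9,-1.5,0,0,0,2],[0,9,-1.5,0,0,0,2]]';python3 -m creep '[[0,8,-2,0,0,0,2],[0,8,-2,0,0,0,2],[0,8,-2,0,0,0,2],[0,8,-2,0,0,0,0],[0,0,0,0,0,0,0]]'; python3 -c "
from h import *
plan([571.5,25.4,11])
snap('wrist','2');g=snap('scene','2');crop(g,220,150,240,180,3,'crop3')"
```

```text
time_s: 3.45
ee_pos: [505.7, 18.5, 12.0]
ee_rot: [180.0, -0.0, -10.5]
force: [-1.0, -0.9, 1.9]
gripper_width: 91.2
time_s: 4.08
ee_pos: [539.0, 18.8, 11.9]
ee_rot: [-180.0, -0.1, -16.3]
force: [0.9, -0.1, 0.3]
gripper_width: 91.3
t 4.075 pos [539.   18.8  11.9] rot [-1.7998e+02 -7.0000e-02 -1.6340e+01] F [ 0.9 -0.1  0.3] shift [ 29.3 -15.4   1. ]
```

View pics/wrist_2.png

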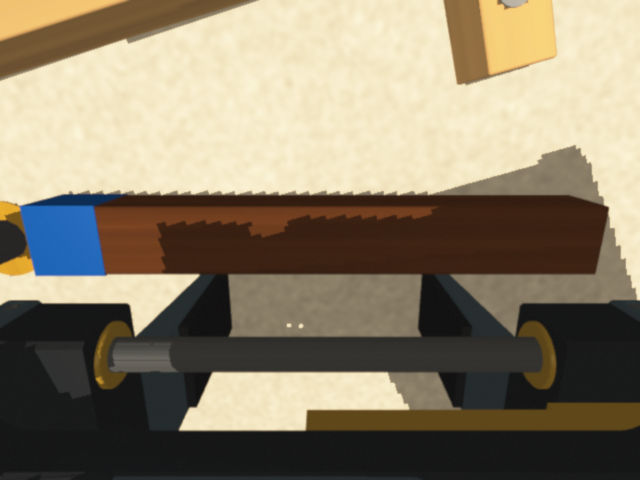

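View pics/crop3.png

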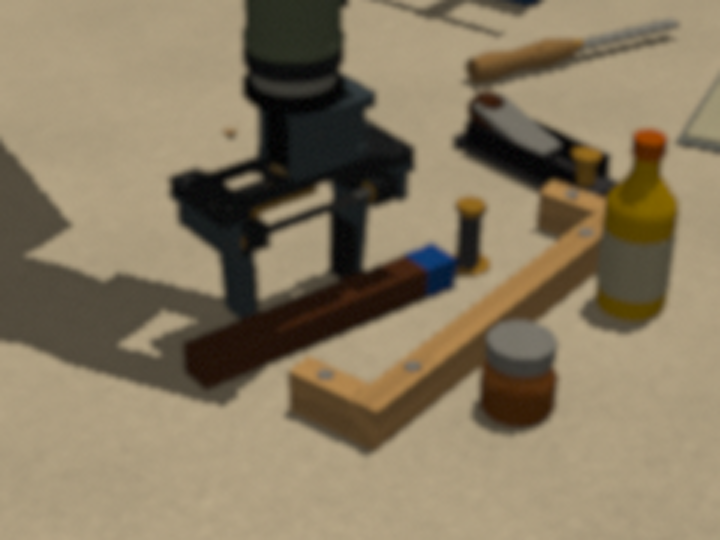

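The wrist view shows the batten lying against both fingertips, with the blue end at (22–105, 205–273) close to the dog's ring at about (10,240). I'll measure it.

```bash
cat >> h.py <<'E'
def chk(g,c):  # c: 4 corners of top: backL, backR, frontL, frontR -> z28
    p=ray(g,c,28); j=tojig(p); d=j[0]-j[1]; d2=j[2]-j[3]
    print('jig corners',j.round(1).tolist(),'theta',np.degrees(np.arctan2(d[0],d[1])).round(1),np.degrees(np.arctan2(d2[0],d2[1])).round(1))
print_dog=lambda: print('dog jig',tojig([608,160]).round(1))
E
python3 - <<'E'
from h import *
g=dict(np.load('wrist_2.npz')); chk(g,[(22,206),(608,207),(35,275),(596,273)]); print_dog()
crop(g,0,150,200,150,4,'crop4')
# jig from this view: right cheek inner top end corner etc
print(tojig(ray(g,[(481,76),(556,55)],36)))
E
```

```text
jig corners [[-53.0, 33.4], [-115.8, -196.8], [-81.8, 42.3], [-143.9, -190.1]] theta 15.3 15.0
dog jig [[-65.6  69.3]]
[[ -53.08549322 -151.17950421]
 [ -53.16773005 -177.31817707]]
```

View pics/crop4.png

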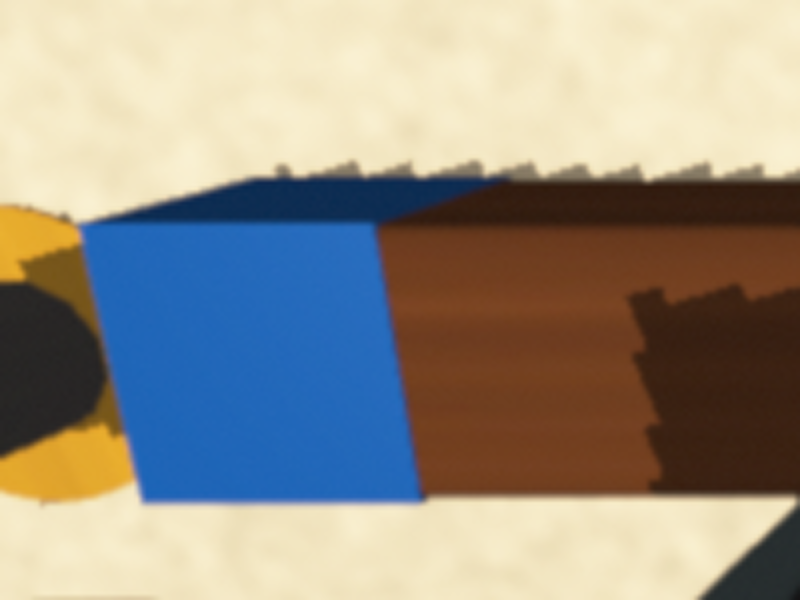

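```bash
python3 -m creep '[[0,9,-2.5,0,0,0,0],[0,9,-2.5,0,0,0,0],[0,9,-2.5,0,0,0,0],[0,1,0,0,0,0,0],[0,0,0,0,0,0,0]]'; python3 -c "
from h import *
plan([571.5,25.4,11])
g=snap('wrist','3');g=snap('scene','3');crop(g,220,150,240,180,3,'crop5')"
```

```text
time_s: 4.8
ee_pos: [567.1, 18.2, 11.9]
ee_rot: [180.0, -0.0, -16.3]
force: [0.1, -0.1, 0.3]
gripper_width: 91.0
t 4.8 pos [567.1  18.2  11.9] rot [180.    -0.   -16.33] F [ 0.1 -0.1  0.3] shift [ 2.2 -8.2  0.9]
```

View pics/wrist_3.png

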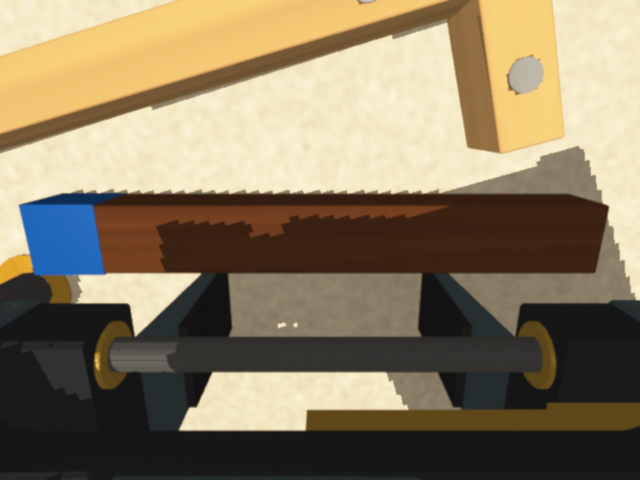

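View pics/crop5.png

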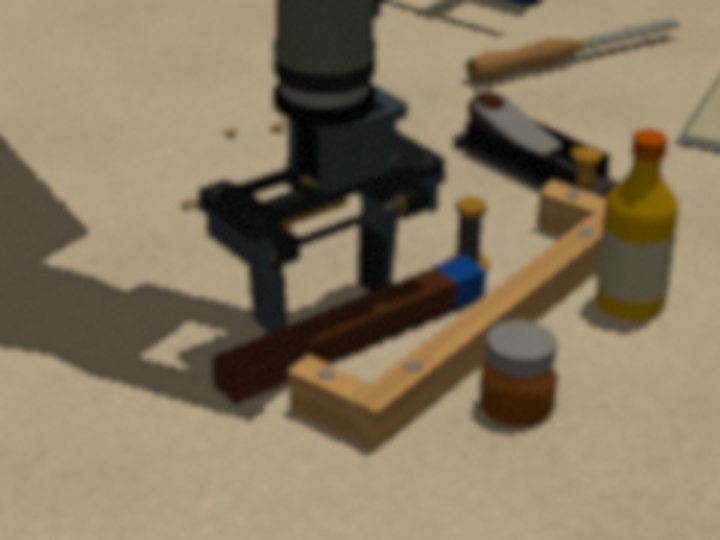

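The batten is still square on the fingers: blue end at (22–105, 205–273), past the dog at (25,285), with the cheek corner at (470,150) still clear. I'll compute the pose and the approach to the plain end.

```bash
python3 - <<'E'
from h import *
g=dict(np.load('wrist_3.npz')); c=[(20,206),(608,207),(34,274),(596,272)]; chk(g,c)
p=ray(g,c,28)[:,:2]; end=(p[1]+p[3])/2; blue=(p[0]+p[2])/2; a=(blue-end)/np.linalg.norm(blue-end); print('plain end',end,'axis',a,'yaw',np.degrees(np.arctan2(a[1],a[0])))
for off in (45,14):
  t=end-a*off; print(off,t); plan([*t,12])
print(tojig(ray(g,[(468,150),(502,152),(564,135)],36)).round(1))
E
```

```text
jig corners [[-24.7, 33.9], [-87.8, -196.8], [-53.2, 42.3], [-115.3, -190.2]] theta 15.3 15.0
plain end [ 567.07427804 -101.99738371] axis [0.2793602  0.96018638] yaw 73.7779767019787
45 [ 554.50306894 -145.20577064]
t 4.9 pos [566.8  18.2  11.9] rot [ 1.7999e+02  1.0000e-02 -1.6330e+01] F [-0.3 -0.7  0.1] shift [ 3.420e+01  1.602e+02 -1.000e-01]
14 [ 563.1632352  -115.43999298]
t 4.9 pos [566.8  18.2  11.9] rot [ 1.7999e+02  1.0000e-02 -1.6330e+01] F [-0.3 -0.7  0.1] shift [ 3.410e+01  1.292e+02 -1.000e-01]
[[ -49.1 -142.7]
 [ -53.1 -154.8]
 [ -52.9 -177.5]]
```

```bash
python3 -m creep '[[0,-30,0,0,0,0,0],[1,0,55,0,0,0,0],[1,0,55,0,0,0,0],[1,0,50,0,0,0,0],[1,0,0,0,0,0,0]]' 10; python3 -m creep '[[1,32,0,0,0,0,0],[1,32,0,0,0,0,0],[1,0,0,0,0,0,0]]'; python3 -c "
from h import *
plan([563.2,-115.4,12])
g=snap('wrist','4');g=snap('scene','4');crop(g,220,150,240,180,3,'crop6')"
```

```text
time_s: 5.52
ee_pos: [492.1, -129.4, 12.1]
ee_rot: [180.0, 0.0, -16.6]
force: [0.5, 0.2, 0.4]
gripper_width: 54.1
time_s: 5.9
ee_pos: [557.3, -144.6, 12.1]
ee_rot: [-180.0, -0.2, -16.3]
force: [-0.3, 1.1, -0.1]
gripper_width: 24.0
t 5.9 pos [ 557.3 -144.6   12.1] rot [-1.7999e+02 -1.6000e-01 -1.6290e+01] F [-0.3  1.1 -0.1] shift [ -2.5 -29.7   0.1]
```

View pics/wrist_4.png

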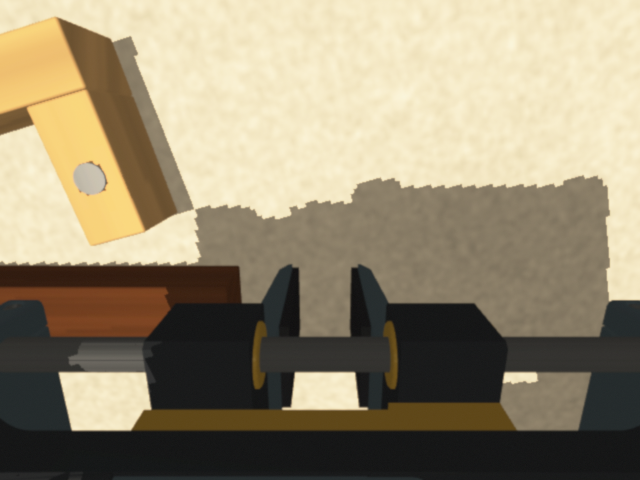

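View pics/crop6.png

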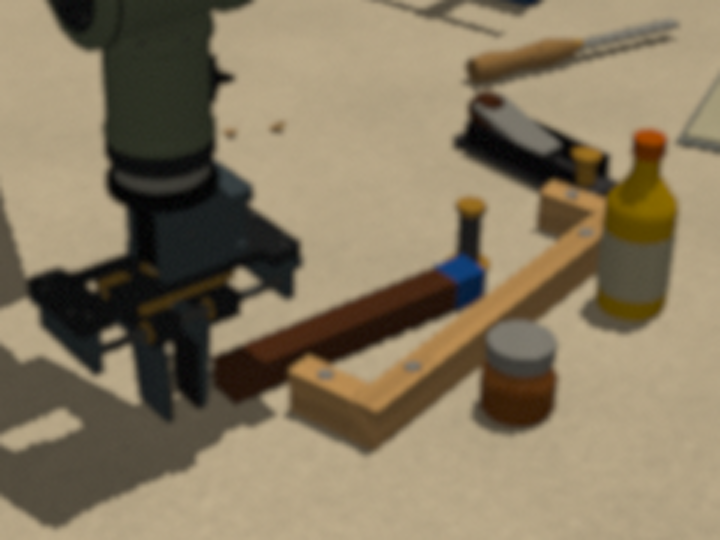

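```bash
python3 -m creep '[[1,-2.5,0,0,0,0,0],[1,0,0,0,0,0,0],[1,0,-14,0,0,0,0],[1,0,-8,0,0,0,0],[1,0,-8,0,0,0,0]]'; python3 -m creep '[[1,0,-8,0,0,0,0],[1,0,-8,0,0,0,0],[1,0,-8,0,0,0,0],[1,0,0,0,0,0,0]]';python3 -c "
from h import *
plan([563.2,-115.4,12])
g=snap('wrist','5');g=snap('scene','5');crop(g,220,150,240,180,3,'crop7');g=snap('top','5');crop(g,160,170,240,180,3,'crop8')"
```

```text
time_s: 6.62
ee_pos: [560.9, -114.6, 12.0]
ee_rot: [180.0, -0.0, -16.3]
force: [-0.0, 0.3, -0.4]
gripper_width: 0.4
time_s: 7.12
ee_pos: [567.6, -91.8, 11.9]
ee_rot: [-180.0, -0.0, -16.3]
force: [0.0, -0.8, 0.6]
gripper_width: 0.5
t 7.125 pos [567.6 -91.8  11.9] rot [-179.99   -0.    -16.29] F [ 0.  -0.8  0.6] shift [ 2.4 23.9 -0.1]
```

View pics/crop8.png

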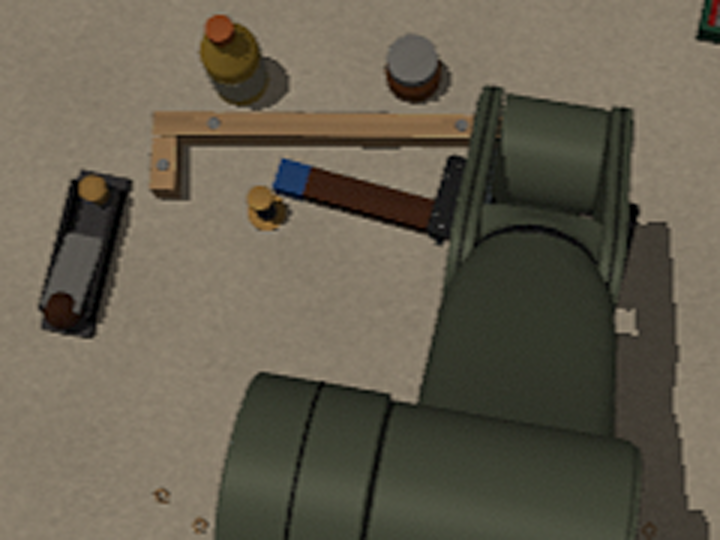

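View pics/crop7.png

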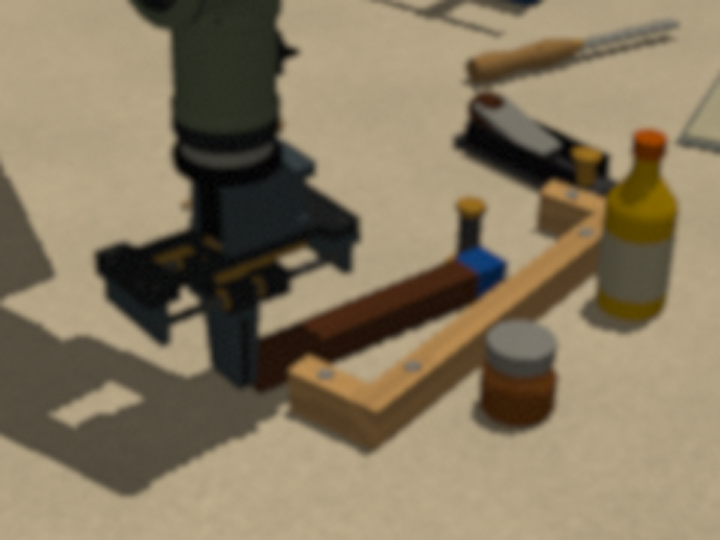

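View pics/wrist_5.png

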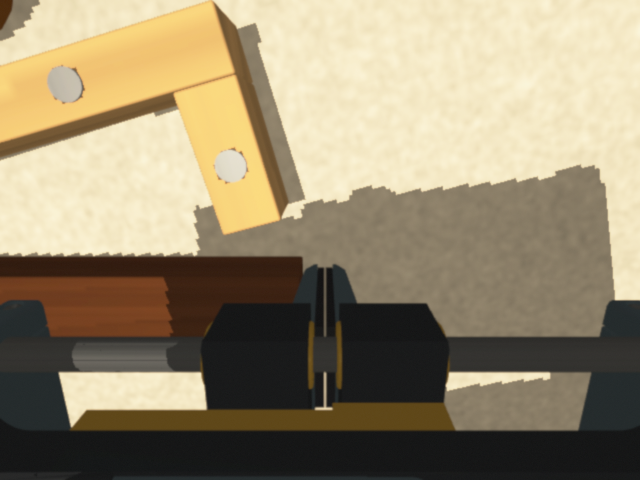

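Top view: the blue end, corners (283,159) and (275,190) in the crop, is just right of the dog at (262,200) and behind it. I'll measure the angle.

```bash
python3 - <<'E'
from h import *
g=dict(np.load('top_5.npz')); crop(g,230,205,90,60,8,'crop9')
E
```

```text
(no output)
```

View pics/crop9.png

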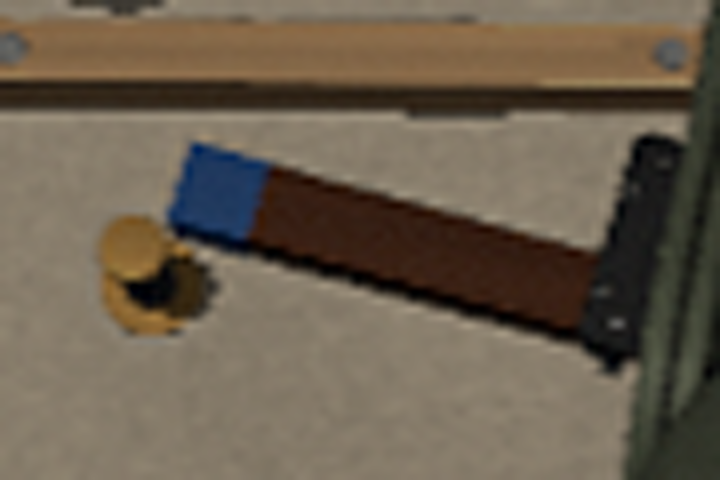

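```bash
python3 - <<'E'
from h import *
g=dict(np.load('top_5.npz')); f=lambda u,v:(230+(u+.5)/8-.5,205+(v+.5)/8-.5)
chk(g,[f(192,142),f(590,252),f(170,222),f(580,325)])
print('fence',tojig(ray(g,[f(100,82),f(600,85)],36)),'dog',tojig(ray(g,[f(133,250)],58)),tojig(ray(g,[f(150,288)],0)))
E
```

```text
jig corners [[-18.6, 54.0], [-58.7, -90.9], [-48.6, 61.0], [-85.8, -87.6]] theta 15.5 14.0
fence [[  1.43101804  87.12036252]
 [  1.6206126  -93.99895146]] dog [[-66.55088225  69.94897656]] [[-66.60135468  71.07877152]]
```

```bash
python3 -m creep '[[1,0,-9,0,0,0,0],[1,0,-9,0,0,0,0],[1,0,-9,0,0,0,0],[1,0,-9,0,0,0,0],[1,0,-8,0,0,0,0]]'; python3 -m creep '[[1,0,-6,0,0,0,0],[1,0,0,0,0,0,0]]';python3 -c "
from h import *
plan([563.2,-115.4,12])
g=snap('wrist','6');g=snap('top','6');crop(g,200,200,120,80,6,'crop10')"
```

```text
time_s: 7.9
ee_pos: [580.0, -49.5, 11.9]
ee_rot: [180.0, 0.0, -16.3]
force: [-0.0, -1.4, -0.3]
gripper_width: 0.4
time_s: 8.15
ee_pos: [581.7, -43.9, 12.0]
ee_rot: [-180.0, -0.0, -16.3]
force: [0.6, 0.4, -0.6]
gripper_width: 0.7
t 8.15 pos [581.7 -43.9  12. ] rot [-1.80e+02 -1.00e-02 -1.63e+01] F [ 0.6  0.4 -0.6] shift [ 2.3 73.8 -0. ]
```

View pics/crop10.png

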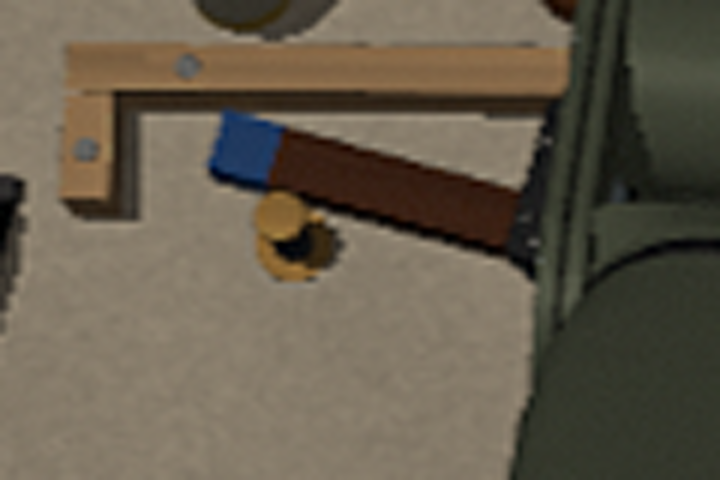

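View pics/wrist_6.png

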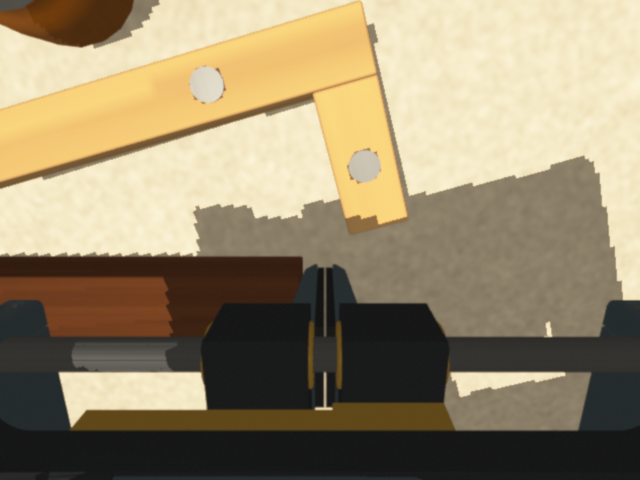

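The blue end is now at (210–285, 110–190) in the crop, behind the dog and short of the fence. I'll push it about 8 mm more, then go round to the front face near the plain end.

```bash
python3 -m creep '[[1,0,-8,0,0,0,0],[1,0,0,0,0,0,0],[1,0,15,0,0,0,0],[1,-30,0,0,0,0,0],[1,-25,0,0,0,0,0]]'; python3 -m creep '[[1,0,-27,0,0,0,0],[1,0,-27,0,0,0,-3],[1,0,0,0,0,0,-3],[1,0,0,0,0,0,0]]';python3 -c "
from h import *
plan([563.2,-115.4,12])
g=snap('wrist','7');g=snap('top','7');crop(g,200,200,120,80,6,'crop11')"
```

```text
time_s: 8.88
ee_pos: [525.4, -36.6, 11.8]
ee_rot: [180.0, 0.0, -16.4]
force: [0.4, 0.3, -0.2]
gripper_width: 0.2
time_s: 9.38
ee_pos: [541.7, 15.6, 11.9]
ee_rot: [180.0, 0.0, -10.4]
force: [-0.3, 0.6, 0.2]
gripper_width: 0.2
t 9.375 pos [541.7  15.6  11.9] rot [ 1.7998e+02  1.0000e-02 -1.0370e+01] F [-0.3  0.6  0.2] shift [ 44.7 124.9  -0. ]
```

View pics/crop11.png

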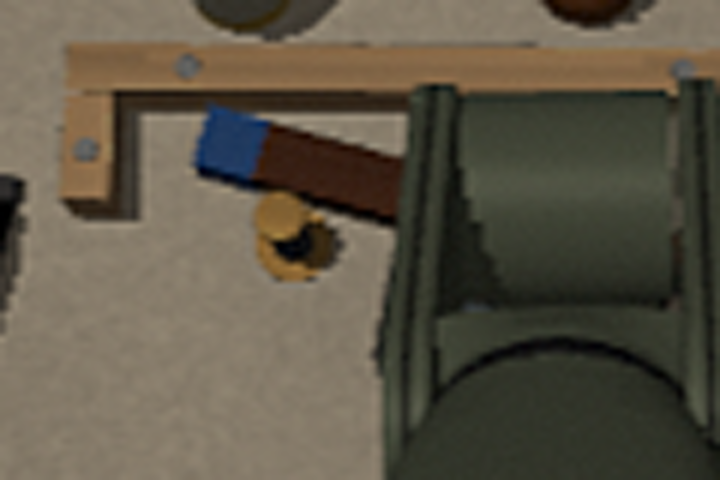

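View pics/wrist_7.png

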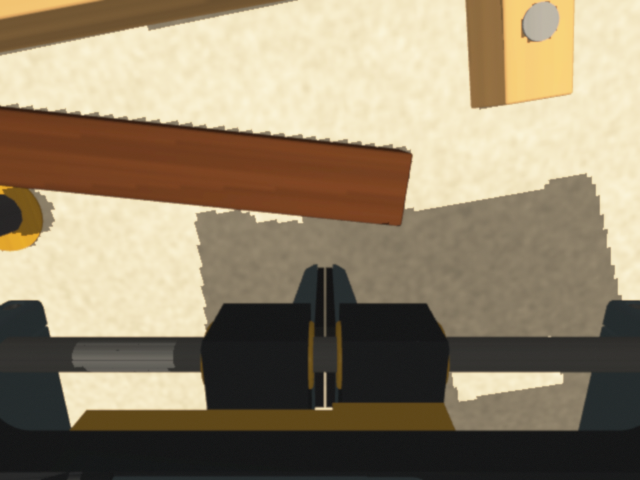

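The wrist view shows the plain end at (405,155–225) and the closed fingers at column 325, clear in front. Now I pivot the plain end in.

```bash
python3 -m creep '[[1,9,7,0,0,0,0],[1,9,-1,0,0,0,-2],[1,9,-1,0,0,0,-2],[1,9,-1,0,0,0,-2],[1,9,-1,0,0,0,-1.5]]'; python3 -m creep '[[1,8,0,0,0,0,-1.5],[1,8,0,0,0,0,0],[1,0,0,0,0,0,0]]';python3 -c "
from h import *
plan([626,7,12])
g=snap('wrist','8');g=snap('scene','8');crop(g,220,150,240,180,3,'crop12')"
```

```text
time_s: 10.1
ee_pos: [586.3, 7.1, 11.8]
ee_rot: [180.0, 0.0, -2.7]
force: [-0.5, -0.1, -0.2]
gripper_width: 0.3
time_s: 10.48
ee_pos: [602.5, 6.5, 11.9]
ee_rot: [180.0, -0.0, -1.3]
force: [-0.1, -0.3, -0.7]
gripper_width: 0.8
t 10.475 pos [602.5   6.5  11.9] rot [ 1.80e+02 -5.00e-02 -1.33e+00] F [-0.1 -0.3 -0.7] shift [23.5 -1.1 -0. ]
```

View pics/crop12.png

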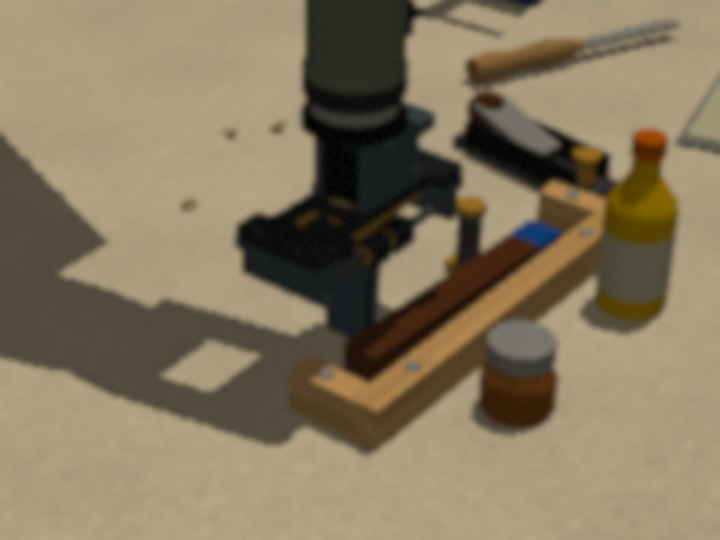

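View pics/wrist_8.png

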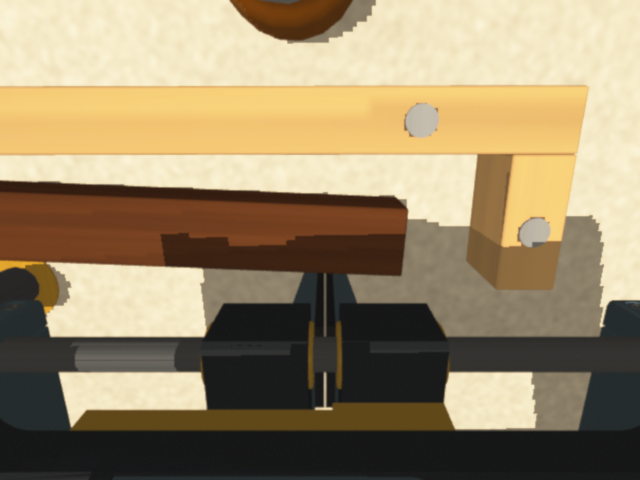

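The batten is nearly parallel to the fence: plain end at (405,200–272), inside the cheek at (470,260). I'll keep pushing until it touches.

```bash
python3 -m creep '[[1,7,0,0,0,0,0],[1,7,0,0,0,0,0],[1,4,0,0,0,0,0],[1,2,0,0,0,0,0],[1,2,0,0,0,0,0]]'; python3 -m creep '[[1,2,0,0,0,0,0],[1,1,0,0,0,0,0]]';python3 -c "
from h import *
plan([626,7,12])
g=snap('wrist','9');g=snap('scene','9');crop(g,220,150,240,180,3,'crop13')"
```

```text
time_s: 11.2
ee_pos: [622.4, 6.0, 11.8]
ee_rot: [180.0, 0.2, -1.3]
force: [-3.9, 1.5, 4.6]
gripper_width: 0.8
time_s: 11.45
ee_pos: [624.7, 6.5, 11.6]
ee_rot: [-180.0, 0.3, -1.3]
force: [-6.6, 2.9, 3.5]
gripper_width: 0.4
t 11.45 pos [624.7   6.5  11.6] rot [-179.95    0.26   -1.35] F [-6.6  2.9  3.5] shift [ 1.3 -0.5 -0.4]
```

View pics/crop13.png

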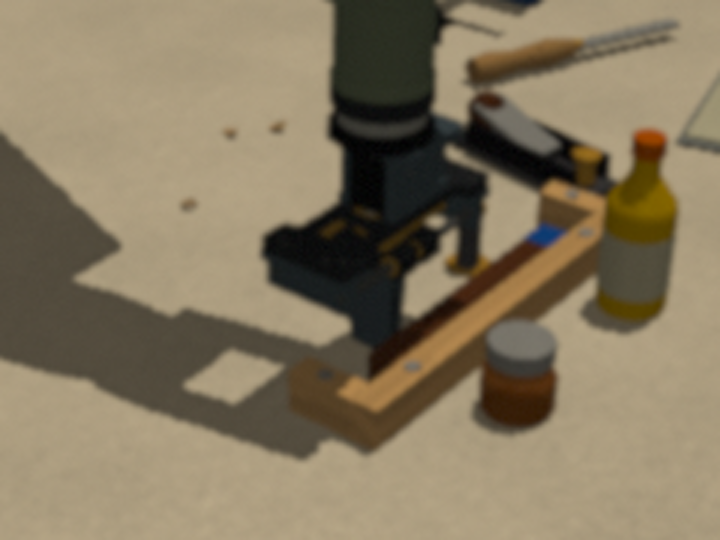

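View pics/wrist_9.png

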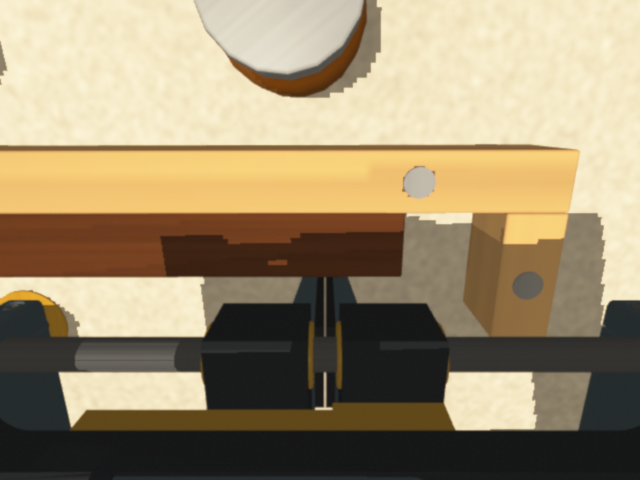

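The batten touches the fence at (0–400, 213). One more small push, then back off, rise and look without the arm in the way.

```bash
python3 -m creep '[[1,1.5,0,0,0,0,0],[1,1.5,0,0,0,0,0],[1,0,0,0,0,0,0]]'; python3 -m creep '[[1,-5,0,0,0,0,0],[1,-15,0,0,0,0,0],[1,-30,0,0,0,0,0],[1,-20,0,-40,0,0,0],[1,-20,0,-50,0,0,0]]';python3 -m creep '[[1,-40,0,-40,0,0,0],[1,-40,0,0,0,0,0],[1,-50,0,0,0,0,0],[1,-40,0,0,0,0,0],[1,0,0,0,0,0,0]]';python3 -c "
from h import *
g=snap('wrist','10');g=snap('scene','10');crop(g,300,200,120,90,6,'crop14');g=snap('top','10');crop(g,200,190,150,70,5,'crop15')"
```

```text
time_s: 11.92
ee_pos: [624.7, 6.5, 11.7]
ee_rot: [-180.0, 0.6, -1.3]
force: [-11.5, 1.6, 9.0]
gripper_width: 0.4
time_s: 12.55
ee_pos: [539.3, 7.7, 102.1]
ee_rot: [180.0, 0.0, -1.3]
force: [1.4, -0.5, 0.0]
gripper_width: 0.7
time_s: 13.18
ee_pos: [367.9, 11.7, 142.2]
ee_rot: [180.0, -0.1, -1.3]
force: [0.2, -0.4, 0.5]
gripper_width: 0.6
```

View pics/crop14.png

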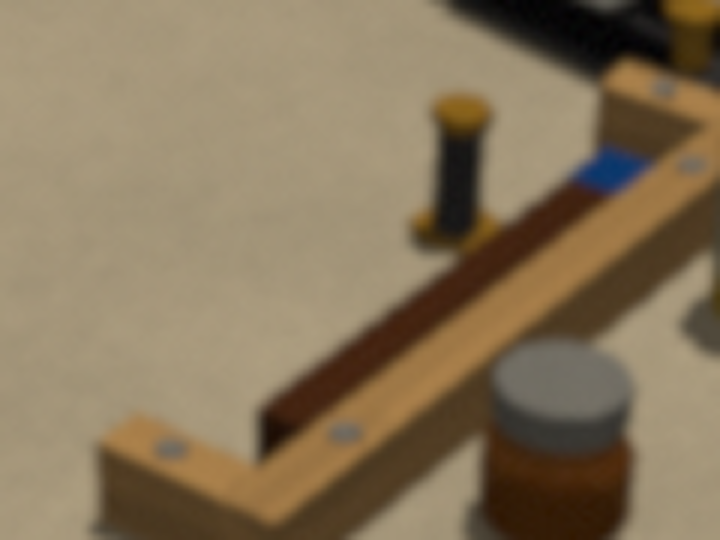

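View pics/crop15.png

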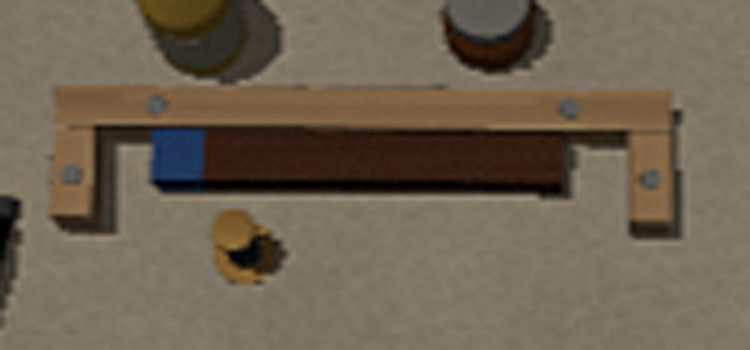

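View pics/wrist_10.png

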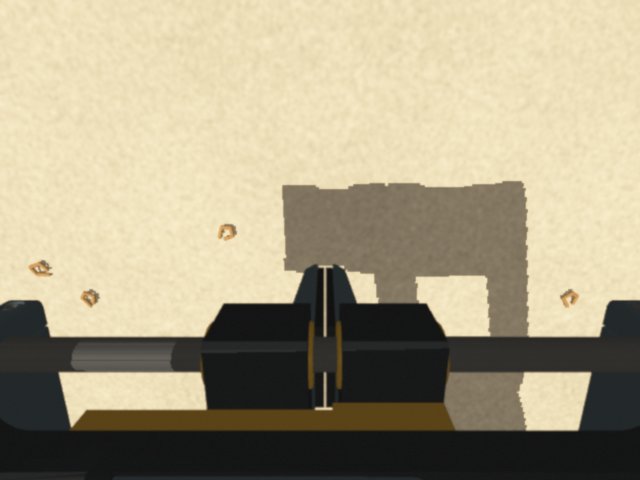

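Top view: batten from (152,130) to (565,133) in the crop, against the fence, with the blue end left of the dog. For a sharper check of the blue end I'll hover the wrist camera there, high and clear.

```bash
python3 -m creep '[[1,50,-30,-20,0,0,0],[1,50,-30,-20,0,0,0],[1,50,-30,0,0,0,0],[1,30,0,0,0,0,0],[1,0,0,0,0,0,0]]';python3 -c "
from h import *
g=snap('wrist','11')"
```

```text
time_s: 13.95
ee_pos: [554.7, 98.0, 180.8]
ee_rot: [180.0, -0.0, -1.3]
force: [-0.8, -0.4, -0.4]
gripper_width: 0.8
```

View pics/wrist_11.png

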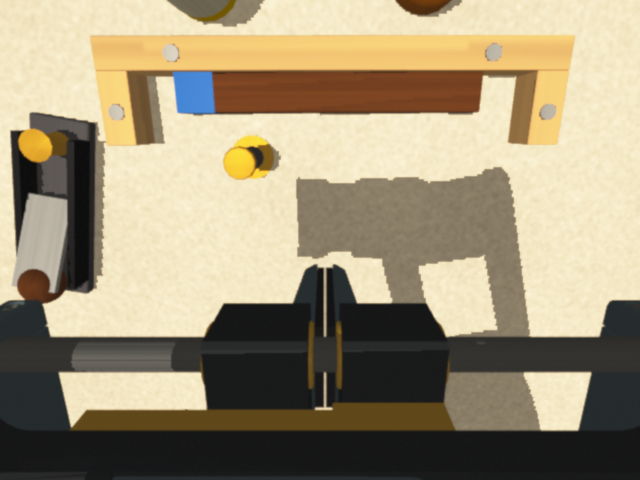

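```bash
python3 - <<'E'
from h import *
g=dict(np.load('wrist_11.npz')); f=g['frame'].astype(float); 
v=f.sum(2)
fen=[];fr=[]
for u in list(range(225,470,5)):
    c=v[:,u]; d=np.diff(c)
    i=60+np.argmin(d[60:85]); k=100+np.argmax(d[100:122])
    def sub(i,s):
        w=np.clip(s*d[i-2:i+3],0,None); return (np.arange(i-2,i+3)*w).sum()/w.sum()+.5
    fen.append((u,sub(i,-1))); fr.append((u,sub(k,1)))
def line(p,z):
    j=tojig(ray(g,p,z)); m=np.abs(j[:,0]-np.median(j[:,0]))<3; k=np.polyfit(j[m,1],j[m,0],1); return k,m.sum(),(j[m,0]-np.polyval(k,j[m,1])).std()
a=line(fen,36);b=line(fr,28);print(a,b)
for y in (115,0,-125): print(y,np.polyval(a[0],y)-np.polyval(b[0],y))
crop(g,160,50,170,75,4,'crop16')
e=tojig(ray(g,[(175,73),(482,73),(178,112),(479,111)],28));print(e)
E
```

```text
(array([1.39056031e-03, 1.44304329e+00]), np.int64(49), np.float64(0.05875100365708858)) (array([ 9.13831678e-04, -2.95418373e+01]), np.int64(49), np.float64(0.319473068898943))
115 31.03970436337188
0 30.984880570956552
-125 30.925289492244243
[[   0.4374404   122.0334131 ]
 [  -0.21131566 -115.44639502]
 [ -28.24400331  122.88612588]
 [ -28.15588127 -116.22031482]]
```

View pics/crop16.png

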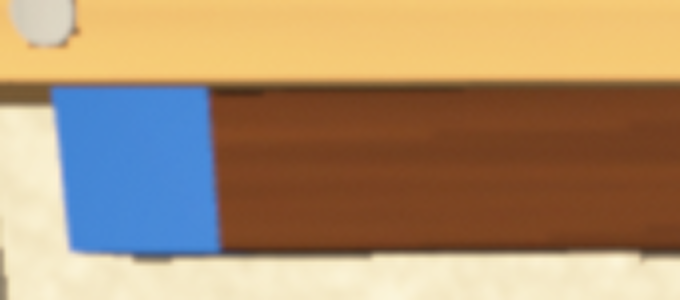

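```bash
python3 -m creep '[[1,-40,0,0,0,0,0],[1,-40,0,0,0,0,0],[1,0,0,0,0,0,0],[1,0,0,0,0,0,0]]'; python3 - <<'E'
from h import *
a=dict(np.load('top_0.npz'))['frame'].astype(int);b=dict(np.load('top_10.npz'))['frame'].astype(int)
d=np.abs(a-b).sum(2)
for n,(x0,y0,x1,y1) in dict(plane=(168,220,208,286),chisel=(60,258,155,310),mallet=(440,210,505,320),marker=(422,293,442,350),glue=(222,170,262,206),screws=(283,175,315,205)).items(): print(n,d[y0:y1,x0:x1].max())
from workcell import job_done
print(state()['force'],job_done())
E
```

```text
time_s: 14.5
ee_pos: [472.1, 99.4, 182.5]
ee_rot: [-180.0, -0.1, -1.3]
force: [-0.2, -0.6, 0.5]
gripper_width: 0.4
plane 32
chisel 29
mallet 31
marker 29
glue 29
screws 29
the job is handed in; nothing more can be done
[-0.23420106 -0.60713204  0.52451023] None
```

The batten lies flat against the back fence along its whole length, blue end behind the bench dog, and the job is handed in at 14.5 s.

I turned and advanced the batten with both fingertips. Next I pushed its plain end so the blue end slid in behind the dog. Then I pushed the front face near the plain end so the batten pivoted in against the fence. It was only pushed, and the largest force seen was about 15 N.

**Last checks:**
- **Fit:** in the last wrist picture, the batten's front face is parallel to the fence, 31.0 mm from it at the blue end and 30.9 mm at the plain end. The batten is nominally 30 mm wide, so that 1 mm difference is within the camera's 2 mm calibration. Its ends are at about jig y = +122 and −116, clear of both cheeks.
- **Other things:** before-and-after top pictures show only noise-level differences at the plane, chisel, mallet, marker, glue and screw jar. Those pictures were taken just before the final hover and retreat.
- **Hand:** it is about 180 mm up, backed away, and reads only noise-level force.

No check failed or disagreed.

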